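# Index the trolley wheel to the drilling mark

### The arm

A 6-joint arm with a two-finger parallel gripper is mounted at the origin on the work surface. World frame = base frame: x ahead of the robot, y to its left, z up, the work surface at z = 0. Lengths are in m, angles in rad, forces in N, time in s.
With the tool pointing down it reaches from about 0.35 to 0.975 m from the base axis. Payload 4.9 kg.
Tool frame: the origin (TCP) lies between the finger pads; the fingertips stand 14 mm ahead of it and the grasp point (between the pads) lies 5 mm behind it (manip.finger_overhang is the distance from the TCP to the fingertips, in m); z points along the fingers, y is the line along which they close (so a half turn about z gives the same grasp; the last joint's range is limited). The gripper opens to 85 mm and grips with 20 to 120 N. Pads are 22 mm wide; open, the fingers measure 114 mm over their backs; the gripper's body (76 mm by 85 mm) begins 54 mm behind the grasp point. The pads swing forward as they close: fully open they stand 13 mm farther back than shut.
Start: joints at [1.097, 0.053, 1.613, -0, 1.476, -0.119], TCP at [0.217, 0.586, 0.245] pointing down, gripper open.
Joint ranges: [-3.01, 3.01], [-1.01, 2.22], [0.06, 2.58], [-1.02, 4.17], [0.09, 2.62], [-3.14, 3.14]. Speed limits (rad/s): [2.57, 2.57, 3.14, 3.14, 3.14, 3.14].

### API

Orientations are given as a unit quaternion [w, x, y, z].
In Python, from plant import manip, grab_frame gives the robot as it stands.
- The arm moves only by the tool servo_tool, never from a script. Its argument "deltas" is a list that holds one entry, the list of rows, each a list of 5 numbers: the opening in per cent of the stroke, from 0 (shut) to 100 (fully open), then the shift along the world's x, y, z in m, then the turn about the world's z in degrees. A call has exactly 8 rows; each row shifts and turns the commanded pose from where the row before left it; what a row does not reach is not made up. A row lasts 1/10 s, in which the tool goes at most 50 mm and 8.59 degrees, less where a joint would pass 70% of its speed; a pose out of reach is approached as far as the arm can. A call is refused whole if a number of a shift passes 0.05 or a number of a turn 8.59, either way. A call with a gripper value outside its range is refused whole. The fingers move at their own pace and stop on an object; the grip force is fixed at half the most. Time passes only in rows, so rows that do not move let the fingers close, or fill a call up. It gives the time, the measured TCP pose, the force, the opening and the grip force at its end, in the units of the state.
- manip.state(): the state, without advancing time (a new reading comes with each control period).
- grab_frame(name): name is "side" or "top"; returns a dict with "pixels" (480x640x3 uint8, red, green, blue), "z_map" (480x640 float32, m along the optical axis (not along the pixel's ray), 0 where there is no reading), "fx", "fy", "cx", "cy" (pixels), "rvec" (rotation vector, rad) and "tvec" (3), from world to camera coordinates, as OpenCV has them. Camera axes: x right, y down, z forward; pixel columns grow to the right and rows downward; lengths in m; the calibration is good to about 2 mm. A picture is of the moment at which its call begins.
- manip.job_done(): hands the job in; it is judged then, once.
The state is a dict: "time": time; "joint_pos": joint angles; "joint_vel": joint speeds; "joint_efforts": joint torques, N m; "tool_pos": TCP position; "tool_rot": TCP orientation; "contact_force": force on the tool from outside, world axes, zero at the start; "ft_torque": the same for the moment, N m; "gripper_width": opening from 0.0 (shut) to 1.0 (fully open); "grasp_force": force on a finger pad.
Only numpy, scipy, OpenCV 4.12 (cv2) and the standard library are available. Lean on these libraries where they do the work, as an engineer would, in place of code of your own. Each camera call takes 0.05 s, during which the arm holds its last target. There are 200 camera calls.

### The job

Two small flanged wheels sit on indexing heads on the bench, one head painted green and one blue. On the green head, turn the wheel clockwise (seen from above) by its black bar grip, click by click, until the wheel's yellow stripe rests in the click that faces the red mark, then let go. Leave the wheel on the blue head as it is.

Things in the scene. Friction and masses are not known exactly. Their poses are not given: they have to be found in the camera images.
- green_grip (a point): Black bar grip, an upright slab 60 x 14 x 36 mm (length, width, height), on the hub of the wheel on the GREEN head. Point: on the turning axis, 108 mm above the bench; the slab spans 87 to 123 mm. z up; x along the slab's length, towards the wheel's yellow stripe (turns with the wheel). Grip it across its 14 mm, along y. Below: hub top 77 mm, wheel face 74 mm, 128 mm across. Clear above.
- green_wheel (a joint): Wheel angle on the green head, rad: 0 = yellow stripe at the red mark; grows clockwise seen from above. 15 clicks a turn, one each 0.419 rad (24 deg), at 0 and its multiples. A detent of up to 0.10 N m pulls it into the nearest click (the bump between clicks); slow turning adds 0.03 N m drag. Starts 2 or 3 clicks short (about -0.84 or -1.26). It can overshoot; stops only at -2.3 and 2.3.
- green_mark (a point): Red mark on the GREEN head: an upright red block, 22 mm radially by 9 mm wide, fixed on the rim of the round green base (208 mm across) just outside the dark flanged wheel (152 mm across). Point: on its top, 67 mm above the bench, 82 mm from the turning axis; x points outwards from the axis through the mark, z up. White ticks around the rim stand one click apart.
- blue_stripe (a point): Outer part of the yellow stripe on the wheel of the BLUE head, which is built just like the green one, red mark included, and must not be turned. Point: on the wheel's face, 75 mm above the bench, 55 mm from that wheel's turning axis; x points outwards along the stripe, z up.

How it is judged:
At the end, for the whole second after the job is handed in: The wheel on the green head rests in the click at the red mark (its yellow stripe within 10 degrees of the mark), still and released, and the wheel on the blue head has not been turned out of its click (its stripe within 18 mm of where it was) (value of joint green_wheel between -0.175 and 0.175 rad and velocity of joint green_wheel between -0.05 and 0.05 rad/s and distance of blue_stripe from where it was at the start of the episode below 0.018 m); the robot touches nothing.
It fails at once if the wheel on the blue head is turned by a click (distance of blue_stripe from where it was at the start of the episode above 0.018 m).
It also fails if it takes over 34 s, if anything falls off the work surface, if the arm or the gripper's body presses on something with over 40 N, if the wrist force passes 120 N, or if a joint passes its speed limit or range.

## Working session

There is one attempt and no reset: what is moved stays moved. The work goes in short steps, Python scripts to look and compute and a tool call to move; the robot and the scene stay as the last step left them, time stands still between calls to the robot, and variables do not carry over. Pictures are saved under pics/ and viewed, at most 10 in all, crops included, and the job is handed in when it is done.

Besides the shell and the picture viewer there is one more tool, called after "Emit:" in YAML: its name, and indented under it one key for each argument. servo_tool: Moves the arm, as the interface text tells. Its arguments: {"type":"object","properties":{"deltas":{"type":"array"}},"required":["deltas"]}

```bash
mkdir -p pics; cat > h.py <<'E'
import numpy as np, cv2
from plant import manip, grab_frame
def world(f,u,v,z=None):
    R=cv2.Rodrigues(np.array(f["rvec"],float))[0]; t=np.array(f["tvec"],float).ravel()
    d=R.T@np.array([(u-f["cx"])/f["fx"],(v-f["cy"])/f["fy"],1.]); c=-R.T@t
    s=(z-c[2])/d[2] if z is not None else f["z_map"][int(v),int(u)]
    return c+s*d
E
python3 - <<'E'
from h import *
import pickle
for n in("top","side"):
    f=grab_frame(n); cv2.imwrite(f"pics/{n}0.png",f["pixels"][...,::-1]); pickle.dump(f,open(n+"0.pkl","wb"))
    R=cv2.Rodrigues(np.array(f["rvec"],float))[0]; print(n,-R.T@np.array(f["tvec"]).ravel())
s=manip.state(); print(s)
E
```

```text
top [ 0.5188535  -0.00387058  0.97107494]
side [0.2219518  0.34764571 0.68249403]
{'time': 0.1, 'joint_pos': array([ 1.09699399e+00,  5.32859784e-02,  1.61418481e+00,  1.95878510e-05,
        1.47598521e+00, -1.19014308e-01]), 'joint_vel': array([ 0.00064084, -0.00044559, -0.00277611,  0.00105805, -0.00052073,
       -0.00055383]), 'joint_efforts': array([ 1.73678054e-04, -3.94903564e+01, -3.71363425e+01, -9.77473360e-05,
        3.95783994e-03, -3.59635999e-05]), 'tool_pos': array([0.21687248, 0.58558565, 0.24417215]), 'tool_rot': array([-2.81452781e-04,  1.76465930e-01,  9.84306308e-01, -8.88194279e-04]), 'contact_force': array([-0.18276509,  0.04755675, -0.09227526]), 'ft_torque': array([-0.00342753,  0.01707179,  0.02386405]), 'grasp_force': 0.0, 'gripper_width': 1.0013285912577992}
```

View pics/top0.png

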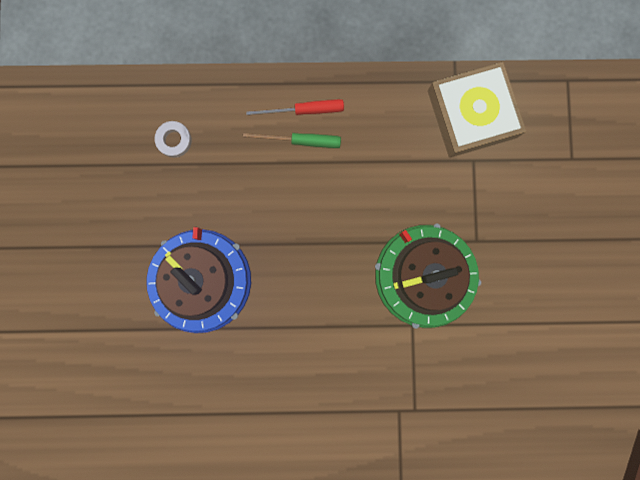

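View pics/side0.png

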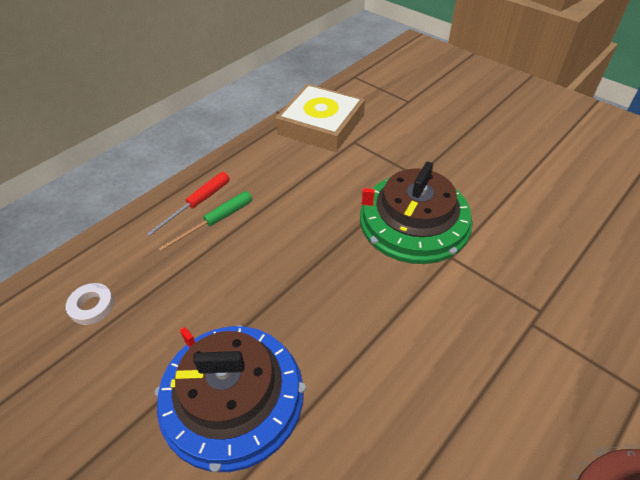

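The top view shows the green head at about px (430,276), with its red mark at (406,237), its stripe at (398,286) and the black grip around (437,276). The blue head is at (198,281) and stays untouched. Next I'll measure these.

```bash
python3 - <<'E'
from h import *
import pickle
for n,(x0,x1,y0,y1) in (("top",(370,490,220,335)),("side",(350,480,150,265))):
    f=pickle.load(open(n+"0.pkl","rb")); hsv=cv2.cvtColor(f["pixels"],cv2.COLOR_RGB2HSV)
    roi=np.zeros(hsv.shape[:2],bool); roi[y0:y1,x0:x1]=1
    H,S,V=[hsv[...,i].astype(int) for i in range(3)]
    def pts(m):
        v,u=np.nonzero(m&roi&(f["z_map"]>0)); return np.array([world(f,a,b) for a,b in zip(u,v)])
    yel=pts((abs(H-29)<5)&(S>150)&(V>140)); red=pts(((H<5)|(H>175))&(S>180)&(V>110))
    gr=pts((abs(H-65)<15)&(S>120)); blk=pts((V<60)); brn=pts((V>0))
    fit=lambda P:cv2.minEnclosingCircle(P[:,:2].astype(np.float32))
    print(n,"green",fit(gr[gr[:,2]<.06]),np.percentile(gr[:,2],[5,50,95]))
    face=brn[abs(brn[:,2]-.074)<.005]; print("face",fit(face),len(face))
    b=brn[(brn[:,2]>.115)&(brn[:,2]<.13)]; 
    rc=cv2.minAreaRect(b[:,:2].astype(np.float32)); print("grip",rc,len(b))
    c=np.array(rc[0])
    r=red[red[:,2]>.06]; y=yel[yel[:,2]>.07]
    g=np.array(fit(face)[0]); 
    for nm,P in(("red",r),("yel",y)):
        m=P.mean(0); print(nm,m,len(P),[ (np.degrees(np.arctan2(*(m[:2]-k)[::-1])).round(1),np.hypot(*(m[:2]-k)).round(4)) for k in(c,g)])
    q=b[:,:2]-b[:,:2].mean(0); w=np.linalg.svd(q,full_matrices=0)[2][0]; print("grip axis deg",np.degrees(np.arctan2(w[1],w[0])))
E
```

```text
top green ((0.5207782983779907, -0.23272815346717834), 0.10393253713846207) [0.01336305 0.03140889 0.03430126]
face ((0.5367097854614258, -0.21818335354328156), 0.08279864490032196) 3320
grip ((0.5225856304168701, -0.23175281286239624), (0.014063955284655094, 0.05984498932957649), 14.279922485351562) 270
red [ 0.59829357 -0.1823764   0.06632013] 51 [(np.float64(33.1), np.float64(0.0904)), (np.float64(30.2), np.float64(0.0712))]
yel [ 0.5106333  -0.18873347  0.07489607] 115 [(np.float64(105.5), np.float64(0.0446)), (np.float64(131.5), np.float64(0.0393))]
grip axis deg 104.40932689345091
side green ((0.5198895335197449, -0.2294759750366211), 0.10236336290836334) [0.00862391 0.03122049 0.03408682]
face ((0.5375999808311462, -0.22532974183559418), 0.08156787604093552) 2666
grip ((0.5221341848373413, -0.234108105301857), (0.014352772384881973, 0.061898235231637955), 14.754780769348145) 233
red [ 0.59848509 -0.18362298  0.06558686] 70 [(np.float64(33.5), np.float64(0.0915)), (np.float64(34.4), np.float64(0.0738))]
yel [ 0.51162364 -0.19066269  0.0755116 ] 107 [(np.float64(103.6), np.float64(0.0447)), (np.float64(126.8), np.float64(0.0433))]
grip axis deg -76.01791029083654
```

Emit:
servo_tool:
  deltas:
    - [[100,0.0125,-0.034,0,-2.3],[100,0.0125,-0.034,0,-2.3],[100,0.0125,-0.034,0,-2.3],[100,0.0125,-0.034,0,-2.3],[100,0.0125,-0.034,0,-2.3],[100,0.0125,-0.034,0,-2.3],[100,0.0125,-0.034,0,-2.3],[100,0.0125,-0.034,0,-2.3]]

```text
time: 0.9
tool_pos: [0.3171, 0.3125, 0.2448]
tool_rot: [-0.0, 0.332, 0.943, -0.0]
contact_force: [0.3, 0.0, -0.3]
gripper_width: 0.999
grasp_force: 0.0
```

Emit:
servo_tool:
  deltas:
    - [[100,0.0125,-0.034,0,-2.3],[100,0.0125,-0.034,0,-2.3],[100,0.0125,-0.034,0,-2.3],[100,0.0125,-0.034,0,-2.3],[100,0.0125,-0.034,0,-2.3],[100,0.0125,-0.034,0,-2.3],[100,0.0125,-0.034,0,-2.3],[100,0.0125,-0.034,0,-2.3]]

```text
time: 1.7
tool_pos: [0.4171, 0.0406, 0.2449]
tool_rot: [-0.0, 0.479, 0.878, 0.0]
contact_force: [0.6, 1.0, -0.2]
gripper_width: 1.001
grasp_force: 0.0
```

Emit:
servo_tool:
  deltas:
    - [[100,0.0125,-0.034,0,-2.3],[100,0.0125,-0.034,0,-2.3],[100,0.0125,-0.034,0,-2.3],[100,0.0125,-0.034,0,-2.3],[100,0.0125,-0.034,0,-2.3],[100,0.0125,-0.034,0,-2.3],[100,0.0125,-0.034,0,-2.3],[100,0,0,0,0]]

```text
time: 2.5
tool_pos: [0.5049, -0.1991, 0.2444]
tool_rot: [-0.0, 0.598, 0.801, -0.001]
contact_force: [-0.3, 0.3, -0.7]
gripper_width: 1.0
grasp_force: 0.0
```

Emit:
servo_tool:
  deltas:
    - [[100,0.0175,-0.0335,0,-2],[100,0,0,-0.03,0],[100,0,0,-0.03,0],[100,0,0,-0.03,0],[100,0,0,-0.03,0],[100,0,0,-0.021,0],[100,0,0,0,0],[100,0,0,0,0]]

```text
time: 3.3
tool_pos: [0.5219, -0.2289, 0.1043]
tool_rot: [-0.0, 0.61, 0.792, -0.0]
contact_force: [0.5, -0.1, 0.9]
gripper_width: 0.999
grasp_force: 0.0
```

Emit:
servo_tool:
  deltas:
    - [[0,0,0,0,0],[0,0,0,0,0],[0,0,0,0,0],[0,0,0,0,0],[0,0,0,0,0],[0,0,0,0,0],[0,0,0,0,0],[0,0,0,0,0]]

```text
time: 4.1
tool_pos: [0.5219, -0.2297, 0.1049]
tool_rot: [-0.0, 0.61, 0.792, -0.0]
contact_force: [-4.4, 0.1, 5.7]
gripper_width: 0.155
grasp_force: 61.6
```

```bash
python3 - <<'E'
from h import *
for n,(x0,x1,y0,y1) in (("top",(360,500,210,340)),("side",(340,490,130,270))):
    f=grab_frame(n); cv2.imwrite(f"pics/{n}1.png",cv2.resize(f["pixels"][y0:y1,x0:x1,::-1],None,fx=4,fy=4)) 
s=manip.state(); print({k:np.round(s[k],4) for k in("time","tool_pos","tool_rot","contact_force","ft_torque","gripper_width","grasp_force")})
E
```

```text
{'time': np.float64(4.2), 'tool_pos': array([ 0.5219, -0.2297,  0.1049]), 'tool_rot': array([-2.000e-04,  6.104e-01,  7.921e-01, -4.000e-04]), 'contact_force': array([-4.2342, -0.0343,  5.8981]), 'ft_torque': array([-0.0219,  0.6673, -0.0434]), 'gripper_width': np.float64(0.1533), 'grasp_force': np.float64(61.5999)}
```

View pics/side1.png

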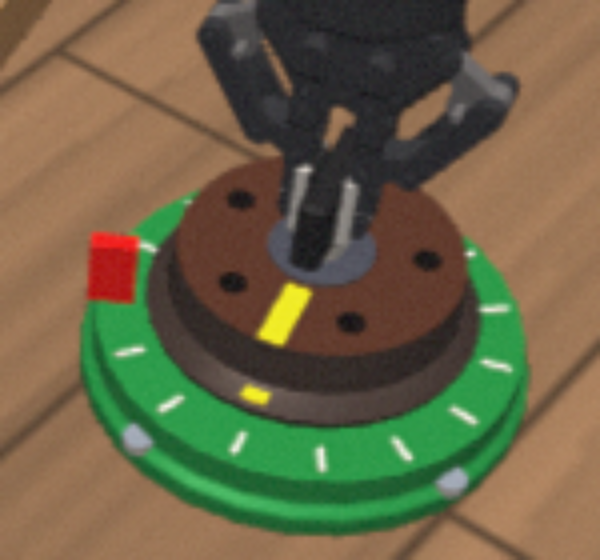

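The slab is gripped in the middle (13 mm opening, 62 N), with the stripe still at its start. I'll turn clockwise, with a small arc to allow for the 2–3 mm off-axis grip.

Emit:
servo_tool:
  deltas:
    - [[0,0.0002,-0.0001,0,-5],[0,0.0002,-0.0001,0,-5],[0,0.0002,-0.0001,0,-5],[0,0.0002,-0.0001,0,-5],[0,0.0002,-0.0001,0,-5],[0,0.0002,-0.0001,0,-5],[0,0.0002,-0.0001,0,-5],[0,0,0,0,0]]

```text
time: 5.0
tool_pos: [0.5242, -0.2298, 0.1049]
tool_rot: [0.0, 0.82, 0.572, 0.001]
contact_force: [0.7, 2.9, 5.0]
gripper_width: 0.153
grasp_force: 61.5
```

Emit:
servo_tool:
  deltas:
    - [[0,0.0002,-0.0001,0,-5],[0,0.0002,-0.0001,0,-5],[0,0.0002,-0.0001,0,-5],[0,0.0002,-0.0001,0,-5],[0,0.0002,-0.0001,0,-5],[0,0.0002,-0.0001,0,-5],[0,0.0002,-0.0001,0,-5],[0,0,0,0,-2]]

```text
time: 5.8
tool_pos: [0.5261, -0.2314, 0.1049]
tool_rot: [0.001, 0.959, 0.282, 0.001]
contact_force: [2.4, -0.3, 1.0]
gripper_width: 0.151
grasp_force: 61.0
```

Emit:
servo_tool:
  deltas:
    - [[0,0,0,0,0],[0,0,0,0,0],[0,0,0,0,0],[0,0,0,0,0],[0,0,0,0,0],[0,0,0,0,0],[0,0,0,0,0],[0,0,0,0,0]]

```text
time: 6.6
tool_pos: [0.5261, -0.2314, 0.1049]
tool_rot: [0.001, 0.959, 0.283, 0.001]
contact_force: [5.2, -0.9, 0.6]
gripper_width: 0.155
grasp_force: 61.0
```

```bash
cat >> h.py <<'E'
def meas(tag):
    for n,(x0,x1,y0,y1) in (("top",(360,500,210,340)),("side",(340,490,130,270))):
        f=grab_frame(n); cv2.imwrite(f"pics/{n}{tag}.png",cv2.resize(f["pixels"][y0:y1,x0:x1,::-1],None,fx=4,fy=4))
        hsv=cv2.cvtColor(f["pixels"],cv2.COLOR_RGB2HSV).astype(int); H,S,V=hsv[...,0],hsv[...,1],hsv[...,2]
        m=(abs(H-29)<5)&(S>150)&(V>100); m[:y0]=0;m[y1:]=0;m[:,:x0]=0;m[:,x1:]=0
        v,u=np.nonzero(m); P=np.array([world(f,a,b) for a,b in zip(u,v)])
        if len(P)==0: print(n,"no stripe"); continue
        P=P[P[:,2]>.07]
        if len(P): q=P.mean(0); print(n,len(P),q.round(4),"deg",np.degrees(np.arctan2(q[1]+.2327,q[0]-.5222)).round(1))
    s=manip.state(); print({k:np.round(s[k],4) for k in("time","tool_pos","tool_rot","contact_force","ft_torque","gripper_width","grasp_force")})
E
python3 -c "
from h import *
meas(2)"
```

```text
top 114 [ 0.5595 -0.2073  0.0757] deg 34.2
side 95 [ 0.5608 -0.2102  0.0756] deg 30.2
{'time': np.float64(6.7), 'tool_pos': array([ 0.5261, -0.2313,  0.1049]), 'tool_rot': array([0.0011, 0.9591, 0.2829, 0.0014]), 'contact_force': array([ 5.6928, -1.5193,  0.6239]), 'ft_torque': array([-0.0741, -0.4953,  0.036 ]), 'gripper_width': np.float64(0.1488), 'grasp_force': np.float64(60.9632)}
```

View pics/side2.png

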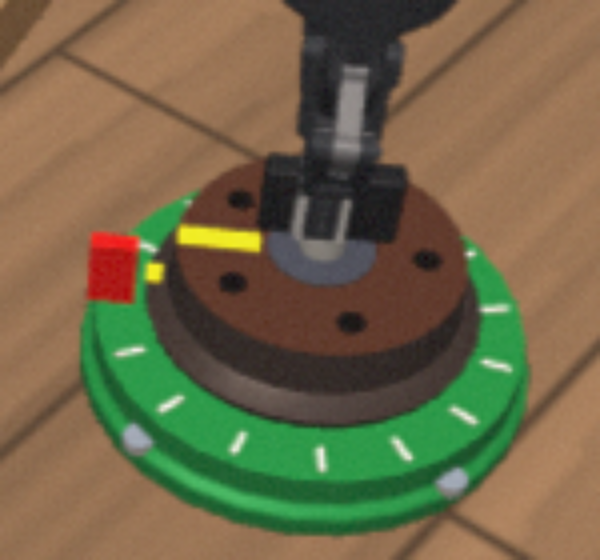

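The stripe now points at the red mark: its flange dash at about (155,272) in the crop sits beside the mark at (113,268). I'll release and lift straight up.

Emit:
servo_tool:
  deltas:
    - [[100,0,0,0,0],[100,0,0,0,0],[100,0,0,0,0],[100,0,0,0,0],[100,0,0,0,0],[100,0,0,0,0],[100,0,0,0,0],[100,0,0,0,0]]

```text
time: 7.5
tool_pos: [0.5249, -0.2308, 0.1043]
tool_rot: [-0.0, 0.959, 0.282, -0.0]
contact_force: [0.2, 0.0, -0.4]
gripper_width: 1.003
grasp_force: 0.0
```

Emit:
servo_tool:
  deltas:
    - [[100,0,0,0.02,0],[100,0,0,0.03,0],[100,0,0,0.03,0],[100,0,0,0.03,0],[100,0,0,0.02,0],[100,0,0,0,0],[100,0,0,0,0],[100,0,0,0,0]]

```text
time: 8.3
tool_pos: [0.5241, -0.2304, 0.2321]
tool_rot: [-0.001, 0.959, 0.282, -0.001]
contact_force: [0.8, 0.3, 0.1]
gripper_width: 1.003
grasp_force: 0.0
```

```bash
python3 -c "
from h import *
meas(3)"
```

```text
top 115 [ 0.5585 -0.2019  0.099 ] deg 40.3
side 94 [ 0.5607 -0.2102  0.0757] deg 30.3
{'time': np.float64(8.4), 'tool_pos': array([ 0.5241, -0.2304,  0.2321]), 'tool_rot': array([-0.0013,  0.9594,  0.2821, -0.0012]), 'contact_force': array([-0.652 ,  0.5067, -0.2007]), 'ft_torque': array([ 0.0232, -0.0285, -0.028 ]), 'gripper_width': np.float64(0.9998), 'grasp_force': np.float64(0.0)}
```

View pics/side3.png

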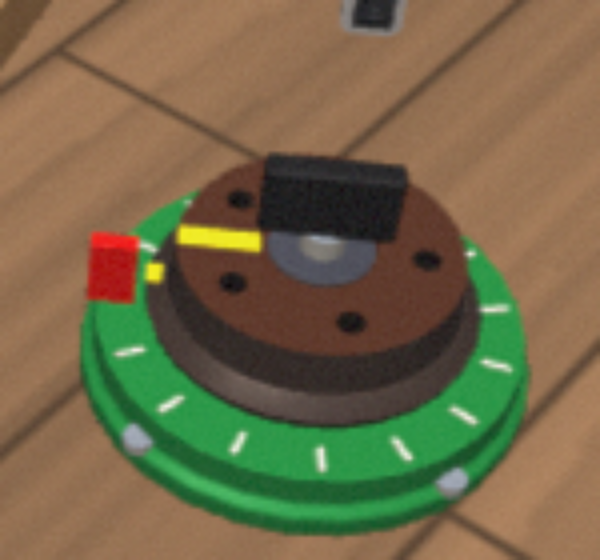

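The wheel is released and the gripper is well clear. The stripe dash at (155,272) still sits at the red mark. The top view's 40° reading is skewed by gripper pixels (mean height 99 mm rather than 75 mm), while the side reading hasn't changed.

```bash
python3 -c "
from plant import manip
print(manip.job_done())"
```

```text
the job is handed in; nothing more can be done
None
```

The green wheel was turned three clicks clockwise so its stripe rests at the red mark, then released with the gripper clear; the blue wheel was not touched, and the job was handed in at about 8.4 s with no verdict returned.

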